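# Heft the mask cases and return the empty one

## Task

Four closed mask cases lean in the rack by the microscope; three hold glass masks and one is empty. They look the same, so find the empty one by its weight and post it through the sprung flap of the returns bin so that it drops inside and the flap closes behind it. The three full cases must end up standing fully home in the rack places they came from, and the other things on the bench must be left undisturbed.

Things in the scene. Friction and masses are not known exactly. Their poses are not given: they have to be found in the camera images.
- case_a_mid (a point): Centre of a closed grey plastic clamshell mask case; the four look alike. Axes: x its 32 mm thickness, y its 85 mm width, z its 135 mm length, pointing out of the rack. The foot end is 67.5 mm below the centre along z; the +x face lies on the backrest. A full case weighs 430 to 570 g, the one empty case 130 to 170 g. Neither looks nor place tell which it is.
- case_b_mid (a point): Centre of a closed grey plastic clamshell mask case; the four look alike. Axes: x its 32 mm thickness, y its 85 mm width, z its 135 mm length, pointing out of the rack. The foot end is 67.5 mm below the centre along z; the +x face lies on the backrest. A full case weighs 430 to 570 g, the one empty case 130 to 170 g. Neither looks nor place tell which it is.
- case_c_mid (a point): Centre of a closed grey plastic clamshell mask case; the four look alike. Axes: x its 32 mm thickness, y its 85 mm width, z its 135 mm length, pointing out of the rack. The foot end is 67.5 mm below the centre along z; the +x face lies on the backrest. A full case weighs 430 to 570 g, the one empty case 130 to 170 g. Neither looks nor place tell which it is.
- case_d_mid (a point): Centre of a closed grey plastic clamshell mask case; the four look alike. Axes: x its 32 mm thickness, y its 85 mm width, z its 135 mm length, pointing out of the rack. The foot end is 67.5 mm below the centre along z; the +x face lies on the backrest. A full case weighs 430 to 570 g, the one empty case 130 to 170 g. Neither looks nor place tell which it is.
- rack: Fixed white sheet rack, 390 mm wide (y); origin at the centre of its foot on the bench, z up, -x roughly to the robot. Four places 96 mm apart along y. Cases lean back 30 degrees from vertical, tops to +x, held only by weight on a ledge square to them and a backrest 85 mm long on their +x face, which they pass by 50 mm; 4 mm side play between 40 mm fins. Open at -x.
- bin: Fixed grey closed returns bin, 280 (x) x 190 (y) mm; origin at the centre of its underside, z up, -x roughly to the robot. Front wall 136 mm high; from it the hood, with the flap in it, rises towards +x at 30 degrees from level to a flat top 242 mm high with a wire handle 22 mm higher. Hollow inside, floor 6 mm above the bench.
- bin_mouth (a point): Centre of the flap opening, in the hood's outer face, 200 mm above the bench; axes as bin. Opening 131 mm along y, 68 mm up the slope: a case goes in end first, its width along y. Square inward is the bin-frame direction (0.5, 0, -0.866), up the slope (0.866, 0, 0.5).
- flap (a joint): Steel flap filling the opening, hinged at the opening's upper edge; 0 shut, swings inward to 1.45 rad. A light spring (under 1 N at the free edge) shuts it, so what is pushed in must hold it open; it closes once that has fallen in.
- ipa_mid (a point): White plastic bottle with grey cap, 60 mm across, 150 mm high; the point is half-way up, on its axis. Not to be disturbed.
- blower_mid (a point): Black rubber dust blower standing on end, 54 mm across, 115 mm high, with a thin nozzle up; the point is 40 mm above its foot. Not to be disturbed.
- wipes_mid (a point): Cardboard box of wipes 110 x 110 x 55 mm; the point is its centre. Not to be disturbed.
- slidebox_mid (a point): Flat grey plastic slide box 90 x 75 x 30 mm; the point is its centre. Not to be disturbed.
- canister_mid (a point): Aluminium screw canister for a lens, 46 mm across, 70 mm high; the point is half-way up, on its axis. Not to be disturbed.
- dish_mid (a point): Shallow steel dish, 90 mm across, 22 mm high; the point is its centre, half-way up. Not to be disturbed.
Mind the look-alikes: they are no part of the job. Leave any green, red or yellow look-alike of the part that bears case_a_mid alone.

How it is judged (in metres and radians):
On the way:
1. the flap is pushed open (value of joint flap above 0.5 rad), for 0.1 s.
At the end, for the whole second after the job is handed in: The empty case lies in the bin (centre between its walls, under 130 mm) and the flap is shut to 0.1 rad. The other three stand in their own rack places, centres within 15 mm of their start, and are full: each presses on the rack with over 3 N, which the empty one cannot (value of joint flap below 0.1 rad and ((x of case_a_mid in the frame of bin between -0.135 and 0.135 m and y of case_a_mid in the frame of bin between -0.09 and 0.09 m and z of case_a_mid in the frame of bin between 0 and 0.13 m and distance of each of case_b_mid, case_c_mid, case_d_mid from where it was at the start of the episode below 0.015 m and contact force between each of case_b, case_c, case_d and rack above 3 N) or (x of case_b_mid in the frame of bin between -0.135 and 0.135 m and y of case_b_mid in the frame of bin between -0.09 and 0.09 m and z of case_b_mid in the frame of bin between 0 and 0.13 m and distance of each of case_a_mid, case_c_mid, case_d_mid from where it was at the start of the episode below 0.015 m and contact force between each of case_a, case_c, case_d and rack above 3 N) or (x of case_c_mid in the frame of bin between -0.135 and 0.135 m and y of case_c_mid in the frame of bin between -0.09 and 0.09 m and z of case_c_mid in the frame of bin between 0 and 0.13 m and distance of each of case_a_mid, case_b_mid, case_d_mid from where it was at the start of the episode below 0.015 m and contact force between each of case_a, case_b, case_d and rack above 3 N) or (x of case_d_mid in the frame of bin between -0.135 and 0.135 m and y of case_d_mid in the frame of bin between -0.09 and 0.09 m and z of case_d_mid in the frame of bin between 0 and 0.13 m and distance of each of case_a_mid, case_b_mid, case_c_mid from where it was at the start of the episode below 0.015 m and contact force between each of case_a, case_b, case_c and rack above 3 N))); the robot touches nothing.
It fails at once if a bystander on the bench is shifted by more than 30 mm or knocked over (bottle, blower, wipes box, slide box, canister, dish) (distance of any of ipa_mid, blower_mid, wipes_mid, slidebox_mid, canister_mid, dish_mid from where it was at the start of the episode above 0.03 m).
It also fails if it takes over 67 s, if anything falls off the work surface, if the arm or the gripper's body presses on something with over 40 N, if the wrist force passes 120 N, or if a joint passes its speed limit or range.

## Robot

A 6-joint arm with a two-finger parallel gripper is mounted at the origin on the work surface. World frame = base frame: x ahead of the robot, y to its left, z up, the work surface at z = 0. Lengths are in mm, angles in rad, forces in N, time in s.
With the tool pointing down it reaches from about 275 to 750 mm from the base axis. Payload 10.2 kg.
Tool frame: the origin (TCP) lies midway between the tips of the shut fingers; the grasp point (between the pads) lies 19 mm behind it (ctrl.tcp_to_grasp is the z of the grasp point in the tool frame, in mm); z points along the fingers, y is the direction in which the jaws open and shut (so a half turn about z gives the same grasp; the last joint's range is limited). The gripper opens to 85 mm and grips with 20 to 120 N. Pads are 22 mm wide; open, the fingers measure 114 mm over their backs; the gripper's body (76 mm by 85 mm) begins 54 mm behind the grasp point. The pads swing forward as they close: fully open they stand 13 mm farther back than shut.
Start: joints at [0.946, 0.313, 1.498, -0, 1.331, -0.223], TCP at [205.328, 483.189, 231.294] pointing down, gripper open.
Joint ranges: [-2.94, 2.94], [-0.97, 2.17], [0.19, 2.56], [-1.23, 4.37], [0.02, 3.11], [-2.88, 2.88]. Speed limits (rad/s): [2.39, 2.39, 3.01, 3.14, 3.14, 3.14].

## Interface

Orientations are given as a unit quaternion [w, x, y, z].
In Python, from rig import sensors, capture, order, ctrl gives the robot as it stands. The module is installed in compiled form; this text tells all that it offers.
- The arm moves only by the tool play_rows, never from a script. Its argument "deltas" is a list of rows, each a list of 7 numbers: the shift along the world's x, y, z in units of 40 mm (1.0 is 40 mm), then the turn, a rotation vector about the world's x, y, z in units of 6 degrees (1.0 is 6 degrees), then the opening, from -1 (shut) to 1 (fully open). A call has 1 to 8 rows; each row shifts and turns the commanded pose from where the row before left it; what a row does not reach is not made up. A row lasts 1/12 s, in which the tool goes at most 41.7 mm and 7.16 degrees, less where a joint would pass 70% of its speed; a pose out of reach is approached as far as the arm can. A call is refused whole if a number of a shift passes 1 or a number of a turn 1, either way. A call with a gripper value outside its range is refused whole. The fingers move at their own pace and stop on an object; "squeeze" is the grip in N (left out, the last holds). Time passes only in rows, so rows that do not move let the fingers close. It gives the time, the measured TCP pose, the force and the opening at its end, in the units of the state.
- sensors.sense(): the state, without advancing time (a new reading comes with each control period).
- capture(name): name is "side" or "top"; returns a dict with "pixels" (384x512x3 uint8, red, green, blue), "z_map" (384x512 float32, mm along the optical axis (not along the pixel's ray), 0 where there is no reading), "fx", "fy", "cx", "cy" (pixels), "k1" (the pictures are not rectified: a ray, as slopes to the right and down, at radius r is drawn at 1 + k1 r^2 times it, then the intrinsics apply), "eye" and "rotation" of the camera in the world. Camera axes: x right, y down, z forward; pixel columns grow to the right and rows downward; lengths in mm; the calibration is good to about 2 mm. A picture is of the moment at which its call begins.
- order.finish_job(): hands the job in, once; it reports no verdict.
The state is a dict: "time_s": time; "joints": joint angles; "dq": joint speeds; "tau": joint torques, N m; "eef_pos": TCP position; "ee_rot": TCP orientation; "force": force on the tool from outside, world axes, zero at the start; "wrist_torque": the same for the moment, N m; "grip_width": opening from 0.0 (shut) to 1.0 (fully open).
Only numpy, scipy, OpenCV 4.12 (cv2) and the standard library are available. Lean on these libraries where they do the work, as an engineer would, in place of code of your own. Each camera call takes 0.05 s, during which the arm holds its last target. There are 200 camera calls.

## Working session

There is one attempt and no reset: what is moved stays moved. The work goes in short steps, Python scripts to look and compute and a tool call to move; the robot and the scene stay as the last step left them, time stands still between calls to the robot, and variables do not carry over. Pictures are saved under pics/ and viewed, about 8 in all and at most 12, crops included, and the job is handed in when it is done.

Besides the shell and the picture viewer there is one more tool, called after "Emit:" as name([rows], argument=value, ...), one row to a line, values as JSON. play_rows: Moves the arm, as the interface text tells. Its arguments: {"type":"object","properties":{"deltas":{"type":"array","items":{"type":"array","items":{"type":"number"}}},"squeeze":{"type":"number"}},"required":["deltas"]}

```bash
mkdir -p pics; cat > h.py <<'E'
import numpy as np, cv2
from rig import sensors, capture, order, ctrl
def world(c):
    H,W=c['z_map'].shape
    v,u=np.mgrid[:H,:W].astype(np.float64)
    K=np.array([[c['fx'],0,c['cx']],[0,c['fy'],c['cy']],[0,0,1]])
    p=cv2.undistortPoints(np.stack([u.ravel(),v.ravel()],1)[:,None],K,np.array([c['k1'],0,0,0.]))[:,0].reshape(H,W,2)
    z=c['z_map'].astype(float)
    P=np.dstack([p[...,0]*z,p[...,1]*z,z])
    return P@np.array(c['rotation']).reshape(3,3).T+np.array(c['eye'])
E
python3 - <<'E'
from h import *
for n in('side','top'):
    c=capture(n); np.savez(n+'0.npz',**c,W=world(c)); cv2.imwrite(f'pics/{n}0.png',c['pixels'][...,::-1])
    print(n,c['eye'],np.round(c['rotation'],3).tolist(),c['fx'],c['k1'])
s=sensors.sense();print(s,ctrl.tcp_to_grasp)
E
```

```text
Traceback (most recent call last):
  File "h.py", line 10, in world
    return P@np.array(c['rotation']).reshape(3,3).T+np.array(c['eye'])
             ~~~~~~~~~~~~~~~~~~~~~~~~~~~~~~~^^^^^
ValueError: cannot reshape array of size 4 into shape (3,3)
```

```bash
sed -i 's/np.array(c\[.rotation.\]).reshape(3,3).T/Rq(c["rotation"]).as_matrix().T/' h.py; cat >> h.py <<'E'
from scipy.spatial.transform import Rotation as R
def Rq(q): return R.from_quat(np.roll(q,-1))
E
python3 - <<'E'
from h import *
for n in('side','top'):
    c=capture(n); np.savez(n+'0.npz',**c,W=world(c)); cv2.imwrite(f'pics/{n}0.png',c['pixels'][...,::-1])
    print(n,c['eye'],c['rotation'],c['fx'],c['k1'])
s=sensors.sense();print(s,ctrl.tcp_to_grasp)
E
```

```text
side [-215.30130552 -839.11760317 1593.69741455] [-0.32845849  0.894426   -0.28330822  0.10887428] 454.9385644996489 -0.021076076751813937
top [ 290.85878028  180.14935673 1305.24612479] [ 0.0679699  -0.70200147  0.70592492 -0.06514625] 360.907724925906 0.016559744820104916
{'time_s': 0.15, 'joints': array([ 9.45625337e-01,  3.13302909e-01,  1.49823067e+00,  1.90214042e-05,
        1.33097136e+00, -2.23369218e-01]), 'dq': array([-0.00082333,  0.00022993, -0.0029115 , -0.00064755, -0.00014869,
       -0.0004825 ]), 'tau': array([ 2.03562333e-03, -4.12367356e+01, -2.59795332e+01, -8.20574814e-05,
        3.23462686e-03,  2.42615783e-05]), 'eef_pos': array([205.20244322, 483.04586882, 230.88804197]), 'ee_rot': array([-1.96191865e-04,  1.99554375e-01,  9.79886648e-01, -4.11897396e-04]), 'force': array([-0.00492041,  0.61526506,  0.27508073]), 'wrist_torque': array([-0.04795719, -0.0386412 , -0.0360096 ]), 'grip_width': 0.9995064752198279} -18.700000000000003
```

View pics/side0.png

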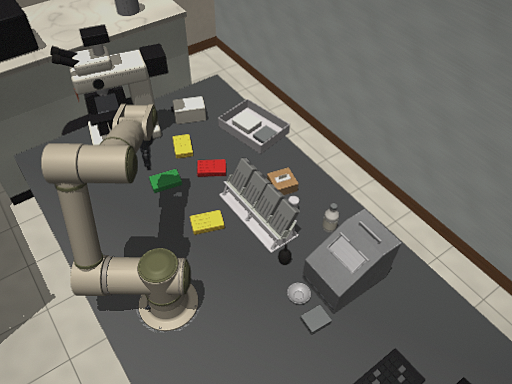

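View pics/top0.png

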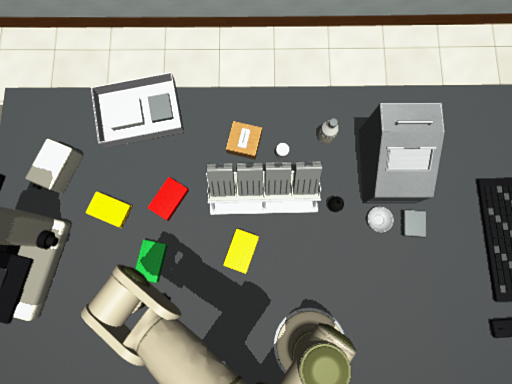

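Top view: the four grey cases in the rack are at pixels (220,180), (250,180), (279,178) and (307,177), and the bin mouth is at (409,159). The look-alikes to leave alone are green (150,260), red (168,198), yellow (108,209) and yellow (241,250). The grey-lidded tray at the upper left, around (140,108), and the grey slide box (415,223) aren't cases either. I choose the four grey cases in the rack.

```bash
python3 - <<'E'
from h import *
for n in('top','side'):
    d=np.load(n+'0.npz');W=d['W']
    def reg(u0,u1,v0,v1): 
        P=W[v0:v1,u0:u1].reshape(-1,3); return P[d['z_map'][v0:v1,u0:u1].ravel()>0]
    def plane(P,it=300,tol=3):
        rng=np.random.default_rng(0);best=None
        for _ in range(it):
            a,b,c=P[rng.choice(len(P),3,False)];m=np.cross(b-a,c-a);l=np.linalg.norm(m)
            if l<50: continue
            k=abs((P-a)@(m/l))<tol
            if best is None or k.sum()>best.sum():best=k
        Q=P[best];c=Q.mean(0);m=np.linalg.svd(Q-c,full_matrices=False)[2][2];return c,m*np.sign(m[2]),Q
    if n=='top':
        for u in(220,250,278,307):
            c,m,Q=plane(reg(u-11,u+11,160,197)); print('case',u,c.round(1),m.round(3),len(Q),Q.min(0).round(),Q.max(0).round())
        c,m,Q=plane(reg(376,440,120,195));print('hood',c.round(1),m.round(3),len(Q),Q.min(0).round(),Q.max(0).round())
        for nm,b in dict(ipa=(318,342,115,145),blower=(325,347,193,214),wipes=(225,265,120,158),can=(274,292,142,158),dish=(365,395,205,235),binall=(355,450,95,205),rack=(200,330,155,220)).items():
            P=reg(*b);P=P[P[:,2]>12];print(nm,P.min(0).round(),P.max(0).round(),np.median(P,0).round())
        np.set_printoptions(linewidth=250)
        # edges: print z profile down column of each case & rows across
        for u in(220,250,278,307):print(u,[tuple(W[v,u].round().astype(int)) for v in range(158,216,3)])
        print('row z',[(u,*W[168,u].round().astype(int)) for u in range(203,326,2)])
im=cv2.imread('pics/top0.png')
a=cv2.resize(im[145:220,195:350],None,fx=5,fy=5,interpolation=2);b=cv2.resize(im[85:250,350:460],None,fx=3,fy=3,interpolation=2)[:, :]
cv2.imwrite('pics/crop.png',a);cv2.imwrite('pics/crop2.png',b)
E
```

```text
case 220 [542.2 300.3 123.8] [-0.868 -0.002  0.497] 562 [506. 263.  58.] [578. 344. 183.]
case 250 [543.  201.6 122.5] [-0.865 -0.017  0.502] 577 [506. 166.  60.] [578. 239. 180.]
case 278 [544.4 107.2 121.9] [-0.864 -0.011  0.503] 578 [506.  68.  57.] [581. 144. 182.]
case 307 [546.3   9.6 122.8] [-0.863 -0.013  0.505] 583 [508. -34.  60.] [583.  51. 180.]
hood [ 587.1 -299.9  193.7] [-0.505  0.004  0.863] 3097 [ 496. -399.  138.] [ 700. -206.  264.]
ipa [ 713. -107.   15.] [773. -50. 158.] [731. -73. 100.]
blower [ 456. -126.   19.] [507. -75. 117.] [478. -95.  59.]
wipes [658. 160.  12.] [785. 288.  81.] [716. 223.  56.]
can [652.  64.  12.] [697. 108.  77.] [671.  86.  70.]
dish [ 385. -303.   12.] [ 471. -217.   30.] [ 432. -271.   18.]
binall [ 489. -400.   12.] [ 771. -205.  270.] [ 626. -279.  198.]
rack [457. -81.  12.] [669. 349. 183.] [545. 152. 117.]
220 [(np.int64(662), np.int64(313), np.int64(3)), (np.int64(651), np.int64(314), np.int64(-1)), (np.int64(594), np.int64(296), np.int64(170)), (np.int64(582), np.int64(295), np.int64(177)), (np.int64(573), np.int64(295), np.i
[... 5957 characters left out ...]
4(577), np.int64(41), np.int64(176)), (301, np.int64(578), np.int64(34), np.int64(174)), (303, np.int64(577), np.int64(28), np.int64(178)), (305, np.int64(577), np.int64(21), np.int64(176)), (307, np.int64(577), np.int64(15), np.int64(177)), (309, np.int64(577), np.int64(9), np.int64(176)), (311, np.int64(577), np.int64(2), np.int64(178)), (313, np.int64(577), np.int64(-4), np.int64(177)), (315, np.int64(577), np.int64(-11), np.int64(176)), (317, np.int64(578), np.int64(-18), np.int64(173)), (319, np.int64(577), np.int64(-23), np.int64(177)), (321, np.int64(577), np.int64(-30), np.int64(177)), (323, np.int64(621), np.int64(-70), np.int64(3)), (325, np.int64(621), np.int64(-77), np.int64(2))]
```

View pics/crop.png

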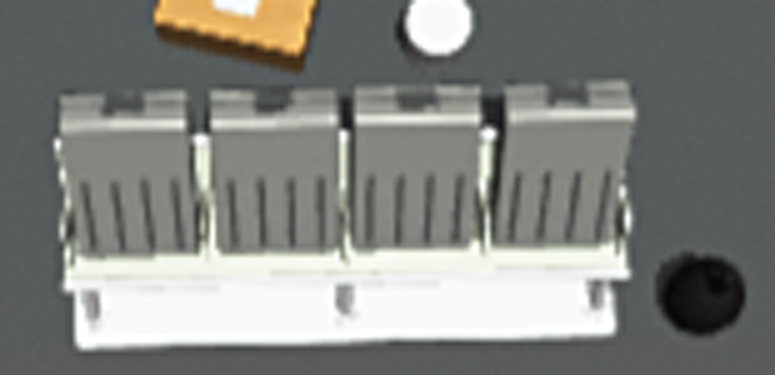

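View pics/crop2.png

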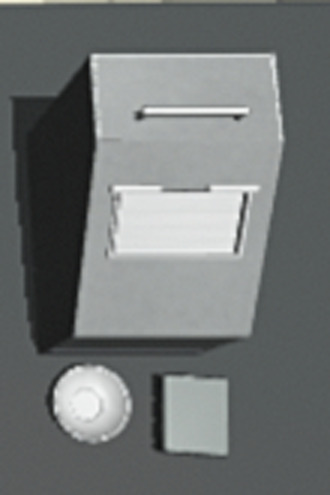

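```bash
cat >> h.py <<'E'
def tgt(az,yaw):  # tool tilted in xz: az=-1 rack, +1 bin
    z=np.array([az*.5,0,-.866]);y=np.array([.866,0,az*.5]);M=np.stack([np.cross(y,z),y,z],1)
    return R.from_euler('z',yaw)*R.from_matrix(M/np.linalg.norm(M,axis=0))
def go(pos,az,yaw):
    s=sensors.sense();r=(tgt(az,yaw)*Rq(s['ee_rot']).inv()).as_rotvec(degrees=True)
    print('t',round(s['time_s'],2),'dpos units',((np.array(pos)-s['eef_pos'])/40).round(3),'rot units',(r/6).round(3),'F',s['force'].round(2),'g',round(s['grip_width'],3),'j',s['joints'].round(2))
E
python3 -c "
from h import *
go((609,299,207),-1,.012)"
```

```text
t 0.15 dpos units [10.095 -4.601 -0.597] rot units [ -2.939   4.381 -10.784] F [-0.    0.62  0.28] g 1.0 j [ 0.95  0.31  1.5   0.    1.33 -0.22]
```

Emit:
play_rows([
  [0.72, -0.33, 0.25, -0.21, 0.313, -0.77, 1],
  [0.72, -0.33, 0.25, -0.21, 0.313, -0.77, 1],
  [0.72, -0.33, 0.25, -0.21, 0.313, -0.77, 1],
  [0.72, -0.33, 0.25, -0.21, 0.313, -0.77, 1],
  [0.72, -0.33, 0.25, -0.21, 0.313, -0.77, 1],
  [0.72, -0.33, 0.25, -0.21, 0.313, -0.77, 1],
  [0.72, -0.33, 0.25, -0.21, 0.313, -0.77, 1],
  [0.72, -0.33, 0.25, -0.21, 0.313, -0.77, 1],
], squeeze=50)

```text
time_s: 0.82
eef_pos: [436.9, 376.7, 311.6]
ee_rot: [-0.109, 0.498, 0.853, -0.111]
force: [0.5, 0.1, -0.0]
grip_width: 1.002
```

```bash
python3 -c "
from h import *
go((609,299,207),-1,.012)"
```

```text
t 0.82 dpos units [ 4.303 -1.942 -2.616] rot units [-1.25   1.866 -4.587] F [ 0.51  0.08 -0.01] g 1.002 j [ 0.48  0.58  0.94  0.07  1.94 -0.02]
```

Tracking is good. I'll carry on to the standoff.

Emit:
play_rows([
  [0.72, -0.33, 0, -0.21, 0.313, -0.77, 1],
  [0.72, -0.33, -0.1, -0.21, 0.313, -0.77, 1],
  [0.72, -0.33, -0.3, -0.21, 0.313, -0.77, 1],
  [0.72, -0.33, -0.5, -0.21, 0.313, -0.77, 1],
  [0.72, -0.33, -0.8, -0.21, 0.313, -0.77, 1],
  [0.7, -0.3, -0.9, -0.2, 0.3, -0.74, 1],
  [0, 0, 0, 0, 0, 0, 1],
])

```text
time_s: 1.4
eef_pos: [604.7, 297.5, 198.2]
ee_rot: [-0.187, 0.68, 0.682, -0.193]
force: [-0.0, -0.7, -4.5]
grip_width: 1.0
```

```bash
python3 - <<'E'
from h import *
go((568,299,138),-1,.012)
c=capture('top');W=world(c);cv2.imwrite('pics/c1.png',cv2.resize(c['pixels'][110:240,170:340,::-1],None,fx=4,fy=4))
E
```

```text
t 1.4 dpos units [-0.918  0.036 -1.506] rot units [ 0.062 -0.194  0.063] F [-0.05 -0.7  -4.48] g 1.0 j [0.24 1.08 0.37 0.14 2.22 0.29]
```

View pics/c1.png

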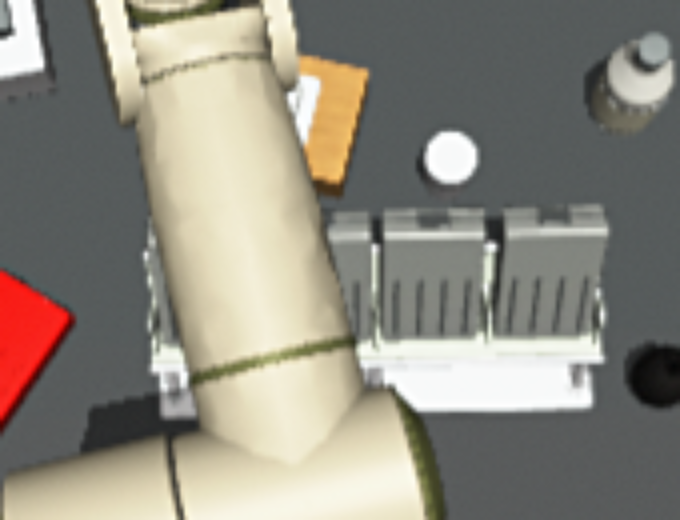

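The arm covers case a. Cases c and d are visible at (435,270) and (550,270) in the crop, and nothing has moved. I'll descend along the case axis and grip.

Emit:
play_rows([
  [-0.31, 0.02, -0.5, 0.03, -0.1, 0.03, 1],
  [-0.31, 0.02, -0.5, 0.03, -0.1, 0.03, 1],
  [-0.3, 0, -0.5, 0, 0, 0, 1],
  [0, 0, 0, 0, 0, 0, 1],
  [0, 0, 0, 0, 0, 0, -1],
  [0, 0, 0, 0, 0, 0, -1],
  [0, 0, 0, 0, 0, 0, -1],
  [0, 0, 0, 0, 0, 0, -1],
])

```text
time_s: 2.12
eef_pos: [566.8, 303.7, 155.2]
ee_rot: [-0.174, 0.677, 0.693, -0.173]
force: [3.7, 0.6, -0.4]
grip_width: 0.452
```

```bash
python3 - <<'E'
from h import *
go((568,299,138),-1,.012)
E
```

```text
t 2.12 dpos units [ 0.031 -0.116 -0.429] rot units [-0.077  0.258 -0.092] F [ 3.66  0.61 -0.43] g 0.452 j [0.26 0.93 0.75 0.13 1.94 0.25]
```

It was speed-limited and stopped short. I'll reopen, correct and regrip.

Emit:
play_rows([
  [0.1, 0, 0, 0, 0, 0, 1],
  [0.1, 0, 0, 0, 0, 0, 1],
  [0, -0.05, -0.1, -0.04, 0.13, -0.05, 1],
  [-0.04, -0.05, -0.11, -0.04, 0.13, -0.05, 1],
  [-0.04, 0, -0.11, 0, 0, 0, 1],
  [-0.06, 0, -0.11, 0, 0, 0, 1],
  [0, 0, 0, 0, 0, 0, 1],
])

```text
time_s: 2.7
eef_pos: [567.1, 299.6, 135.4]
ee_rot: [-0.184, 0.679, 0.686, -0.187]
force: [-0.3, 0.1, -0.8]
grip_width: 1.0
```

```bash
python3 - <<'E'
from h import *
go((568,299,138),-1,.012)
E
```

```text
t 2.7 dpos units [ 0.022 -0.014  0.065] rot units [ 0.016 -0.062  0.004] F [-0.3   0.08 -0.82] g 1.0 j [0.25 0.97 0.74 0.13 1.94 0.26]
```

Emit:
play_rows([
  [0.02, 0, 0.04, 0, -0.06, 0, -1],
  [0, 0, 0, 0, 0, 0, -1],
  [0, 0, 0, 0, 0, 0, -1],
  [0, 0, 0, 0, 0, 0, -1],
  [0, 0, 0, 0, 0, 0, -1],
  [0, 0, 0, 0, 0, 0, -1],
  [0, 0, 0, 0, 0, 0, -1],
  [0, 0, 0, 0, 0, 0, -1],
])

```text
time_s: 3.37
eef_pos: [567.5, 299.8, 140.2]
ee_rot: [-0.182, 0.679, 0.687, -0.185]
force: [-9.0, -1.7, 9.8]
grip_width: 0.365
```

Emit:
play_rows([
  [0.04, 0, 0.07, 0, 0, 0, -1],
  [0.08, 0, 0.14, 0, 0, 0, -1],
  [0.08, 0, 0.14, 0, 0, 0, -1],
  [0.05, 0, 0.09, 0, 0, 0, -1],
  [-0.1, 0, 0.06, 0, 0, 0, -1],
  [0, 0, 0, 0, 0, 0, -1],
  [0, 0, 0, 0, 0, 0, -1],
  [0, 0, 0, 0, 0, 0, -1],
])

```text
time_s: 4.03
eef_pos: [574.8, 299.5, 157.9]
ee_rot: [-0.181, 0.68, 0.687, -0.184]
force: [-0.3, -0.3, -5.5]
grip_width: 0.369
```

```bash
python3 - <<'E'
from h import *
go((568,299,138),-1,.012)
E
```

```text
t 4.03 dpos units [-0.171 -0.012 -0.497] rot units [0.013 0.023 0.008] F [-0.35 -0.26 -5.5 ] g 0.369 j [0.25 0.97 0.68 0.13 2.   0.26]
```

Case a reads 5.5 N, so it's full. I'll put it back, release and move over to case b.

Emit:
play_rows([
  [0.1, 0, -0.06, 0, 0, 0, -1],
  [-0.08, 0, -0.14, 0, 0, 0, -1],
  [-0.08, 0, -0.14, 0, 0, 0, -1],
  [-0.07, 0, -0.12, 0, 0, 0, -1],
  [0, 0, 0, 0, 0, 0, -1],
  [0, 0, 0, 0, 0, 0, 1],
  [0, 0, 0, 0, 0, 0, 1],
  [0, 0, 0, 0, 0, 0, 1],
])

```text
time_s: 4.7
eef_pos: [570.0, 299.5, 140.2]
ee_rot: [-0.181, 0.68, 0.687, -0.183]
force: [-0.3, 0.5, 0.1]
grip_width: 0.776
```

Emit:
play_rows([
  [0, 0, 0, 0, 0, 0, 1],
  [0.15, 0, 0.26, 0, 0, 0, 1],
  [0.2, 0, 0.35, 0, 0, 0, 1],
  [0.2, 0, 0.35, 0, 0, 0, 1],
  [0.2, 0, 0.35, 0, 0, 0, 1],
  [0, -0.8, 0, 0, 0, 0, 1],
  [0, -0.8, 0, 0, 0, 0, 1],
  [0, -0.8, 0, 0, 0, 0, 1],
])

```text
time_s: 5.37
eef_pos: [599.6, 202.5, 192.1]
ee_rot: [-0.181, 0.679, 0.687, -0.184]
force: [0.4, -0.1, -0.4]
grip_width: 1.0
```

```bash
python3 - <<'E'
from h import *
go((569,202.5,137),-1,.012)
E
```

```text
t 5.37 dpos units [-0.764 -0.    -1.376] rot units [ 0.011  0.025 -0.003] F [ 0.41 -0.08 -0.41] g 1.0 j [0.12 0.92 0.68 0.06 2.05 0.12]
```

Emit:
play_rows([
  [-0.19, 0, -0.34, 0, 0, 0, 1],
  [-0.19, 0, -0.34, 0, 0, 0, 1],
  [-0.19, 0, -0.34, 0, 0, 0, 1],
  [-0.19, 0, -0.34, 0, 0, 0, 1],
  [0, 0, 0, 0, 0, 0, 1],
  [0, 0, 0, 0, 0, 0, -1],
  [0, 0, 0, 0, 0, 0, -1],
  [0, 0, 0, 0, 0, 0, -1],
])

```text
time_s: 6.03
eef_pos: [569.9, 203.6, 138.8]
ee_rot: [-0.18, 0.68, 0.687, -0.183]
force: [0.3, 1.4, 0.3]
grip_width: 0.606
```

Emit:
play_rows([
  [0, 0, 0, 0, 0, 0, -1],
  [0, 0, 0, 0, 0, 0, -1],
  [0, 0, 0, 0, 0, 0, -1],
  [0, 0, 0, 0, 0, 0, -1],
  [0, 0, 0, 0, 0, 0, -1],
])

```text
time_s: 6.45
eef_pos: [568.6, 203.7, 139.5]
ee_rot: [-0.181, 0.679, 0.687, -0.184]
force: [-5.2, -0.3, 8.7]
grip_width: 0.369
```

Emit:
play_rows([
  [0.04, 0, 0.07, 0, 0, 0, -1],
  [0.08, 0, 0.14, 0, 0, 0, -1],
  [0.08, 0, 0.14, 0, 0, 0, -1],
  [0.05, 0, 0.09, 0, 0, 0, -1],
  [-0.1, 0, 0.06, 0, 0, 0, -1],
  [0, 0, 0, 0, 0, 0, -1],
  [0, 0, 0, 0, 0, 0, -1],
  [0, 0, 0, 0, 0, 0, -1],
])

```text
time_s: 7.12
eef_pos: [575.2, 203.5, 157.6]
ee_rot: [-0.181, 0.679, 0.687, -0.184]
force: [0.4, 0.0, -4.4]
grip_width: 0.372
```

Case b reads 4.4 N, also full. I'll return it and go on to case c.

Emit:
play_rows([
  [0.1, 0, -0.06, 0, 0, 0, -1],
  [-0.08, 0, -0.14, 0, 0, 0, -1],
  [-0.08, 0, -0.14, 0, 0, 0, -1],
  [-0.07, 0, -0.13, 0, 0, 0, -1],
  [0, 0, 0, 0, 0, 0, -1],
  [0, 0, 0, 0, 0, 0, 1],
  [0, 0, 0, 0, 0, 0, 1],
  [0, 0, 0, 0, 0, 0, 1],
])

```text
time_s: 7.78
eef_pos: [570.3, 203.5, 139.3]
ee_rot: [-0.181, 0.68, 0.687, -0.183]
force: [-0.6, 1.1, -0.2]
grip_width: 0.781
```

Emit:
play_rows([
  [0, 0, 0, 0, 0, 0, 1],
  [0.15, 0, 0.26, 0, 0, 0, 1],
  [0.2, 0, 0.35, 0, 0, 0, 1],
  [0.2, 0, 0.35, 0, 0, 0, 1],
  [0.2, 0, 0.35, 0, 0, 0, 1],
  [0, -0.8, 0, 0, 0, 0, 1],
  [0, -0.8, 0, 0, 0, 0, 1],
  [0, -0.8, 0, 0, 0, 0, 1],
])

```text
time_s: 8.45
eef_pos: [600.0, 106.6, 191.5]
ee_rot: [-0.181, 0.679, 0.687, -0.184]
force: [0.2, -0.0, -0.6]
grip_width: 0.999
```

```bash
python3 - <<'E'
from h import *
go((570.5,106,136.5),-1,.012)
E
```

```text
t 8.45 dpos units [-0.737 -0.014 -1.375] rot units [ 0.012  0.026 -0.004] F [ 0.2  -0.04 -0.56] g 0.999 j [-0.01  0.86  0.8  -0.01  2.   -0.03]
```

Emit:
play_rows([
  [-0.18, 0, -0.34, 0, 0, 0, 1],
  [-0.18, 0, -0.34, 0, 0, 0, 1],
  [-0.18, 0, -0.34, 0, 0, 0, 1],
  [-0.18, 0, -0.34, 0, 0, 0, 1],
  [0, 0, 0, 0, 0, 0, 1],
  [0, 0, 0, 0, 0, 0, -1],
  [0, 0, 0, 0, 0, 0, -1],
  [0, 0, 0, 0, 0, 0, -1],
])

```text
time_s: 9.12
eef_pos: [571.9, 107.5, 138.0]
ee_rot: [-0.18, 0.68, 0.687, -0.183]
force: [-0.6, 0.3, 0.2]
grip_width: 0.604
```

Emit:
play_rows([
  [0, 0, 0, 0, 0, 0, -1],
  [0, 0, 0, 0, 0, 0, -1],
  [0, 0, 0, 0, 0, 0, -1],
  [0, 0, 0, 0, 0, 0, -1],
  [0, 0, 0, 0, 0, 0, -1],
])

```text
time_s: 9.53
eef_pos: [570.2, 107.6, 139.2]
ee_rot: [-0.182, 0.679, 0.687, -0.185]
force: [-8.1, -1.1, 12.2]
grip_width: 0.371
```

Emit:
play_rows([
  [0.04, 0, 0.07, 0, 0, 0, -1],
  [0.08, 0, 0.14, 0, 0, 0, -1],
  [0.08, 0, 0.14, 0, 0, 0, -1],
  [0.05, 0, 0.09, 0, 0, 0, -1],
  [-0.1, 0, 0.06, 0, 0, 0, -1],
  [0, 0, 0, 0, 0, 0, -1],
  [0, 0, 0, 0, 0, 0, -1],
  [0, 0, 0, 0, 0, 0, -1],
])

```text
time_s: 10.2
eef_pos: [577.3, 107.5, 156.9]
ee_rot: [-0.181, 0.679, 0.687, -0.184]
force: [-0.1, 0.1, -3.7]
grip_width: 0.366
```

The 3.7 N reading is noisy, so I'll hold still and average a few.

Emit:
play_rows([
  [0, 0, 0, 0, 0, 0, -1],
  [0, 0, 0, 0, 0, 0, -1],
  [0, 0, 0, 0, 0, 0, -1],
])

```text
time_s: 10.45
eef_pos: [577.2, 107.5, 157.0]
ee_rot: [-0.181, 0.679, 0.687, -0.184]
force: [0.4, 0.5, -3.8]
grip_width: 0.368
```

Emit:
play_rows([
  [0, 0, 0, 0, 0, 0, -1],
])

```text
time_s: 10.53
eef_pos: [577.2, 107.5, 157.0]
ee_rot: [-0.181, 0.679, 0.687, -0.184]
force: [-0.9, -0.4, -4.2]
grip_width: 0.365
```

Emit:
play_rows([
  [0, 0, 0, 0, 0, 0, -1],
])

```text
time_s: 10.62
eef_pos: [577.1, 107.6, 157.0]
ee_rot: [-0.181, 0.679, 0.687, -0.184]
force: [-0.1, -1.0, -3.4]
grip_width: 0.368
```

Case c averages about 3.8 N, well above the 1.3–1.7 N an empty case would give, so it's full. That points to d, which I'll confirm by lifting it.

Emit:
play_rows([
  [0.1, 0, -0.06, 0, 0, 0, -1],
  [-0.08, 0, -0.14, 0, 0, 0, -1],
  [-0.08, 0, -0.14, 0, 0, 0, -1],
  [-0.07, 0, -0.13, 0, 0, 0, -1],
  [0, 0, 0, 0, 0, 0, -1],
  [0, 0, 0, 0, 0, 0, 1],
  [0, 0, 0, 0, 0, 0, 1],
  [0, 0, 0, 0, 0, 0, 1],
])

```text
time_s: 11.28
eef_pos: [572.3, 107.5, 138.5]
ee_rot: [-0.181, 0.68, 0.687, -0.183]
force: [0.0, -0.2, -0.5]
grip_width: 0.779
```

Emit:
play_rows([
  [0, 0, 0, 0, 0, 0, 1],
  [0.15, 0, 0.26, 0, 0, 0, 1],
  [0.2, 0, 0.35, 0, 0, 0, 1],
  [0.2, 0, 0.35, 0, 0, 0, 1],
  [0.2, 0, 0.35, 0, 0, 0, 1],
  [0, -0.8, 0, 0, 0, 0, 1],
  [0, -0.8, 0, 0, 0, 0, 1],
  [0, -0.8, 0, 0, 0, 0, 1],
])

```text
time_s: 11.95
eef_pos: [602.0, 10.6, 190.8]
ee_rot: [-0.18, 0.679, 0.687, -0.184]
force: [-1.0, -0.0, 0.1]
grip_width: 0.996
```

```bash
python3 - <<'E'
from h import *
go((571.5,9.5,136),-1,.012)
E
```

```text
t 11.95 dpos units [-0.763 -0.028 -1.371] rot units [ 0.013  0.026 -0.005] F [-1.01 -0.    0.07] g 0.996 j [-0.14  0.85  0.83 -0.09  1.98 -0.17]
```

Emit:
play_rows([
  [-0.19, -0.02, -0.34, 0, 0, 0, 1],
  [-0.19, 0, -0.34, 0, 0, 0, 1],
  [-0.19, 0, -0.34, 0, 0, 0, 1],
  [-0.19, 0, -0.34, 0, 0, 0, 1],
  [0, 0, 0, 0, 0, 0, 1],
  [0, 0, 0, 0, 0, 0, -1],
  [0, 0, 0, 0, 0, 0, -1],
  [0, 0, 0, 0, 0, 0, -1],
])

```text
time_s: 12.62
eef_pos: [572.3, 10.7, 137.2]
ee_rot: [-0.18, 0.68, 0.687, -0.183]
force: [0.3, 0.1, 0.7]
grip_width: 0.603
```

Emit:
play_rows([
  [0, 0, 0, 0, 0, 0, -1],
  [0, 0, 0, 0, 0, 0, -1],
  [0, 0, 0, 0, 0, 0, -1],
  [0, 0, 0, 0, 0, 0, -1],
  [0, 0, 0, 0, 0, 0, -1],
])

```text
time_s: 13.03
eef_pos: [571.0, 10.7, 137.9]
ee_rot: [-0.181, 0.679, 0.687, -0.185]
force: [-6.1, -0.0, 8.8]
grip_width: 0.366
```

Emit:
play_rows([
  [0.04, 0, 0.07, 0, 0, 0, -1],
  [0.08, 0, 0.14, 0, 0, 0, -1],
  [0.08, 0, 0.14, 0, 0, 0, -1],
  [0.05, 0, 0.09, 0, 0, 0, -1],
  [-0.1, 0, 0.06, 0, 0, 0, -1],
  [0, 0, 0, 0, 0, 0, -1],
  [0, 0, 0, 0, 0, 0, -1],
  [0, 0, 0, 0, 0, 0, -1],
])

```text
time_s: 13.7
eef_pos: [577.6, 10.8, 156.2]
ee_rot: [-0.181, 0.679, 0.687, -0.184]
force: [-0.9, 0.5, -1.3]
grip_width: 0.366
```

Emit:
play_rows([
  [0, 0, 0, 0, 0, 0, -1],
  [0, 0, 0, 0, 0, 0, -1],
])

```text
time_s: 13.87
eef_pos: [577.5, 10.8, 156.1]
ee_rot: [-0.181, 0.679, 0.687, -0.184]
force: [-0.3, -0.1, -1.4]
grip_width: 0.37
```

Case d reads 1.4 N, so it's the empty one. Next I'll pin down the mouth.

```bash
python3 - <<'E'
from h import *
d=np.load('top0.npz');W=d['W']
n=np.array([-.5,0,.866]);k=587.1*-.5+193.7*.866
E0=d['eye'];K=np.array([[d['fx'],0,d['cx']],[0,d['fy'],d['cy']],[0,0,1.]])
def hit(u,v):
    p=cv2.undistortPoints(np.array([[[u,v]]],float),K,np.array([float(d['k1']),0,0,0]))[0,0]
    r=Rq(d['rotation']).apply([p[0],p[1],1]);return E0+r*(k-n@E0)/(n@r)
for u,v in [(387,147.5),(435.5,147.5),(388.5,169.5),(431.5,169.5),(375,197),(433.5,197),(381,132),(443,132)]:print(u,v,hit(u,v).round(1))
go((560,-300,330),1,0.)
s=sensors.sense();print(s['eef_pos'])
E
```

```text
387 147.5 [ 630.5 -230.2  218.7]
435.5 147.5 [ 629.4 -380.4  218.1]
388.5 169.5 [ 568.6 -243.1  183. ]
431.5 169.5 [ 567.8 -379.1  182.5]
375 197 [ 487.9 -209.9  136.4]
433.5 197 [ 486.9 -400.   135.8]
381 132 [ 672.6 -206.2  243.1]
443 132 [ 671.2 -395.5  242.3]
t 13.87 dpos units [-0.438 -7.769  4.347] rot units [ 0.067 -9.98  -0.092] F [-0.3  -0.06 -1.42] g 0.37 j [-0.15  0.81  0.99 -0.08  1.86 -0.16]
[577.52843572  10.76499463 156.13529572]
```

Emit:
play_rows([
  [0.2, 0, 0.35, 0, 0, 0, -1],
  [0.25, 0, 0.43, 0, 0, 0, -1],
  [0.25, 0, 0.43, 0, 0, 0, -1],
  [0.25, 0, 0.43, 0, 0, 0, -1],
  [0.25, 0, 0.43, 0, 0, 0, -1],
  [0, -0.2, 0.4, 0, 0, 0, -1],
  [-0.1, -0.65, 0.5, 0, -0.7, 0, -1],
  [-0.2, -0.7, 0.5, 0, -0.9, 0, -1],
])

```text
time_s: 14.53
eef_pos: [614.4, -51.2, 292.8]
ee_rot: [-0.123, 0.691, 0.701, -0.126]
force: [-0.3, -2.1, -0.8]
grip_width: 0.371
```

Emit:
play_rows([
  [-0.2, -0.7, 0.4, 0, -0.9, 0, -1],
  [-0.2, -0.7, 0.3, 0, -0.9, 0, -1],
  [-0.2, -0.7, 0, 0, -0.9, 0, -1],
  [-0.2, -0.7, 0, 0, -0.9, 0, -1],
  [-0.2, -0.7, 0, 0, -0.9, 0, -1],
  [-0.2, -0.7, 0, 0, -0.9, 0, -1],
  [-0.2, -0.7, 0, 0, -0.9, 0, -1],
])

```text
time_s: 15.12
eef_pos: [556.7, -248.3, 323.7]
ee_rot: [0.113, 0.696, 0.701, 0.106]
force: [0.4, 0.1, -1.8]
grip_width: 0.371
```

```bash
python3 - <<'E'
from h import *
go((541,-303,300),1,0.)
E
```

```text
t 15.12 dpos units [-0.393 -1.368 -0.593] rot units [ 0.11  -2.034 -0.049] F [ 0.36  0.13 -1.8 ] g 0.371 j [-0.69  0.3   1.31  0.2   1.29 -0.73]
```

Emit:
play_rows([
  [-0.13, -0.46, 0, 0.04, -0.7, -0.02, -1],
  [-0.13, -0.46, 0, 0.04, -0.7, -0.02, -1],
  [-0.13, -0.45, 0, 0.03, -0.63, 0, -1],
  [0, 0, -0.3, 0, 0, 0, -1],
  [0, 0, -0.3, 0, 0, 0, -1],
  [0, 0, 0, 0, 0, 0, -1],
])

```text
time_s: 15.62
eef_pos: [540.8, -301.8, 296.5]
ee_rot: [0.178, 0.684, 0.684, 0.182]
force: [-0.3, 0.5, -2.7]
grip_width: 0.371
```

```bash
python3 - <<'E'
from h import *
go((541,-303,300),1,0.)
c=capture('side');cv2.imwrite('pics/c2.png',cv2.resize(c['pixels'][130:330,230:430,::-1],None,fx=3,fy=3))
c=capture('top');cv2.imwrite('pics/c3.png',cv2.resize(c['pixels'][80:250,200:460,::-1],None,fx=3,fy=3))
E
```

```text
t 15.62 dpos units [ 0.004 -0.03   0.088] rot units [-0.047 -0.084 -0.012] F [-0.34  0.51 -2.67] g 0.371 j [-0.86  0.27  1.48  0.44  1.09 -1.  ]
```

View pics/c2.png

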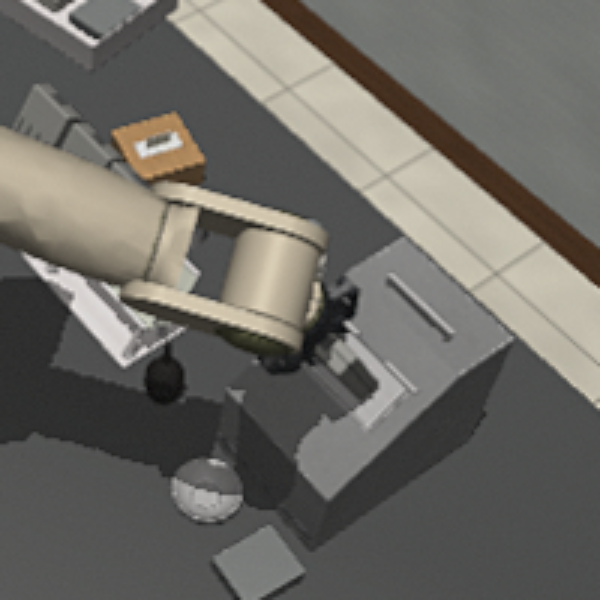

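View pics/c3.png

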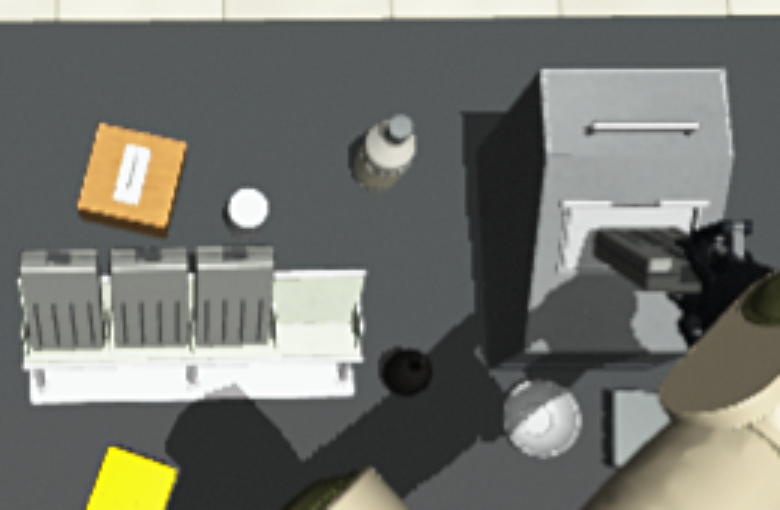

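The case is lined up with the flap at (650,245) in the top crop. Cases a to c stand in place and the bystanders haven't moved. I'll insert.

Emit:
play_rows([
  [0, -0.03, 0.08, -0.04, -0.08, 0, -1],
  [0.15, 0, -0.26, 0, 0, 0, -1],
  [0.15, 0, -0.26, 0, 0, 0, -1],
  [0.15, 0, -0.26, 0, 0, 0, -1],
  [0.15, 0, -0.26, 0, 0, 0, -1],
  [0.15, 0, -0.26, 0, 0, 0, -1],
  [0.15, 0, -0.26, 0, 0, 0, -1],
])

```text
time_s: 16.3
eef_pos: [578.5, -302.9, 238.1]
ee_rot: [0.184, 0.682, 0.684, 0.183]
force: [-2.0, -0.5, -1.5]
grip_width: 0.371
```

```bash
python3 - <<'E'
from h import *
go((601.5,-303,196),1,0.)
E
```

```text
t 16.3 dpos units [ 0.576 -0.003 -1.052] rot units [ 0.016  0.02  -0.021] F [-1.99 -0.52 -1.53] g 0.371 j [-0.81  0.37  1.49  0.46  0.95 -1.02]
```

Emit:
play_rows([
  [0.13, 0, -0.24, 0, 0, 0, -1],
  [0.13, 0, -0.24, 0, 0, 0, -1],
  [0.13, 0, -0.24, 0, 0, 0, -1],
  [0.13, 0, -0.24, 0, 0, 0, -1],
  [0, 0, 0, 0, 0, 0, -1],
])

```text
time_s: 16.72
eef_pos: [598.9, -302.6, 198.7]
ee_rot: [0.183, 0.682, 0.684, 0.183]
force: [0.1, 0.0, -2.2]
grip_width: 0.365
```

Emit:
play_rows([
  [0, 0, 0, 0, 0, 0, 0.1],
  [0, 0, 0, 0, 0, 0, 0.1],
  [0, 0, 0, 0, 0, 0, 0.2],
  [0, 0, 0, 0, 0, 0, 0.2],
  [0, 0, 0, 0, 0, 0, 0.2],
  [0, 0, 0, 0, 0, 0, 0.2],
])

```text
time_s: 17.22
eef_pos: [598.7, -303.3, 201.9]
ee_rot: [0.185, 0.682, 0.684, 0.183]
force: [-0.1, -0.2, 0.7]
grip_width: 0.6
```

```bash
python3 - <<'E'
from h import *
go((541,-303,300),1,0.)
c=capture('side');cv2.imwrite('pics/c4.png',cv2.resize(c['pixels'][180:300,290:410,::-1],None,fx=5,fy=5))
E
```

```text
t 17.22 dpos units [-1.443  0.009  2.451] rot units [ 0.03   0.036 -0.016] F [-0.06 -0.17  0.73] g 0.6 j [-0.78  0.44  1.48  0.48  0.88 -1.03]
```

View pics/c4.png

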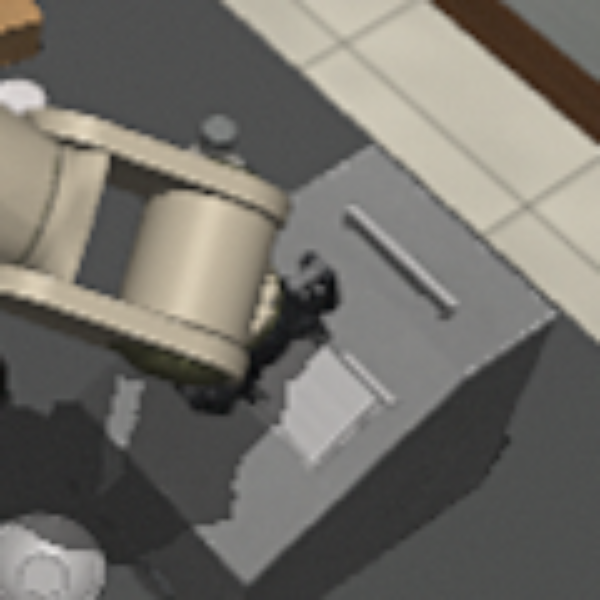

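No case shows between the fingers and the flap plate at (330,400) looks shut, so the case has dropped in. I'll back out the way I came.

Emit:
play_rows([
  [-0.2, 0, 0.35, 0, 0, 0, 0.2],
  [-0.3, 0, 0.5, 0, 0, 0, 0.2],
  [-0.4, 0, 0.7, 0, 0, 0, 0.2],
  [-0.5, 0, 0.8, 0, 0, 0, 0.2],
  [-0.9, 0.2, 0.4, 0, 0, 0, 0.2],
  [-0.9, 0.2, 0.2, 0, 0, 0, 0.2],
  [-0.9, 0.2, 0, 0, 0, 0, 0.2],
  [-0.7, 0.2, 0, 0, 0, 0, 0.2],
])

```text
time_s: 17.93
eef_pos: [404.9, -270.5, 320.0]
ee_rot: [0.186, 0.682, 0.684, 0.183]
force: [0.3, -0.5, -0.0]
grip_width: 0.604
```

Emit:
play_rows([
  [-0.3, 0.2, 0, 0, 0, 0, 0.2],
  [0, 0, 0, 0, 0, 0, 0.2],
  [0, 0, 0, 0, 0, 0, 0.2],
])

```text
time_s: 18.18
eef_pos: [394.7, -263.5, 320.1]
ee_rot: [0.186, 0.682, 0.683, 0.183]
force: [0.3, 0.2, 0.6]
grip_width: 0.6
```

```bash
python3 - <<'E'
from h import *
go((541,-303,300),1,0.)
c=capture('top');W=world(c);d=np.load('top0.npz')
cv2.imwrite('pics/c5.png',cv2.resize(c['pixels'][80:250,200:460,::-1],None,fx=3,fy=3))
for n,(u0,u1,v0,v1) in dict(a=(209,231,162,195),b=(239,261,162,195),c=(267,289,162,195),flap=(393,428,150,167)).items():
    z0,z1=d['z_map'][v0:v1,u0:u1],c['z_map'][v0:v1,u0:u1];m=(z0>0)&(z1>0);e=(z1-z0)[m];print(n,'dz med',np.median(e).round(2),'p5-95',np.percentile(e,[5,95]).round(1))
n=np.array([-.5,0,.866]);k=587.1*-.5+193.7*.866
print('flap off plane new/old',[np.median(w[150:167,393:428].reshape(-1,3)@n-k).round(1) for w in(W,d['W'])])
E
```

```text
t 18.18 dpos units [ 3.658 -0.988 -0.502] rot units [ 0.038  0.038 -0.008] F [0.34 0.18 0.64] g 0.6 j [-1.1  -0.07  1.79  0.5   1.2  -1.23]
a dz med -0.28 p5-95 [-6.2  5.3]
b dz med -0.43 p5-95 [-6.4  4.9]
c dz med -0.45 p5-95 [-6.  5.]
flap dz med 0.13 p5-95 [-5.2  5.4]
flap off plane new/old [np.float64(-0.7), np.float64(-0.6)]
```

View pics/c5.png

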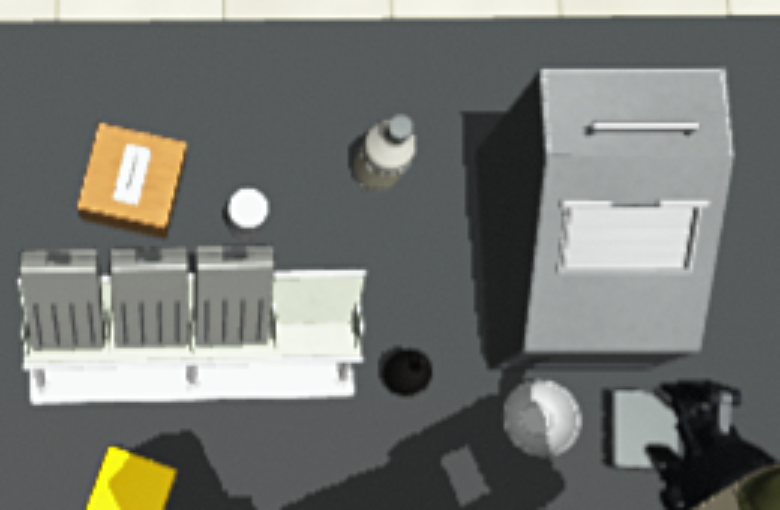

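The flap is shut, cases a to c are home, the bystanders haven't moved and the robot is clear. I'm handing in.

```bash
python3 -c "
from rig import order
print(order.finish_job())"
```

```text
the job is handed in; nothing more can be done
None
```

The empty case was d, the one nearest the bin. I posted it through the flap and handed the job in at about 18 s on the robot's clock; no verdict was reported.

**Weighing:** I lifted each case just clear of the backrest. The wrist read about 5.5 N for a, 4.4 N for b, 3.8 N for c and 1.4 N for d. Case c read a little under the stated range for a full case (4.2 N and up), so I held it still and took three more readings, which ranged from 3.4 to 4.2 N. That is still far above the 1.3–1.7 N an empty case would give.

**Last checks:**
- **Rack:** cases a, b and c stand in their own places. Their median depth differs from the start picture by less than 0.5 mm.
- **Flap:** it lies level with the hood, as it did before.
- **Bystanders:** they look unmoved in the last picture.
- **Robot:** the arm and gripper are clear of everything.

**Slip:** the first descent to case a stopped about 17 mm short because the joint speed was limited. I reopened, corrected the position and gripped again.

**Not checked directly:** the bin is closed, so I couldn't see case d inside. I take it to be there because it left the gripper, the flap shut behind it and it is nowhere in the last pictures. I also did not measure how hard the three full cases press on the rack.

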